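Change over the battery packs on the chargers

ROBOT

A 7-joint arm with a two-finger parallel gripper is mounted at the origin on a cart in front of the work surface, level with it; the furniture and walls round the work are solid. World frame = base frame: x ahead of the robot, y to its left, z up, the work surface at z = 0. Lengths are in m, angles in rad, forces in N, time in s.
With the tool pointing down it reaches from about 0.425 to 0.875 m from the base axis. Payload 4.7 kg.
Tool frame: the origin (TCP) lies between the finger pads; the fingertips stand 14 mm ahead of it and the grasp point (between the pads) lies 5 mm behind it; z points along the fingers, y is the line along which they close (so a half turn about z gives the same grasp; the last joint's range is limited). The gripper opens to 87 mm and grips with 3 to 60 N. Pads are 19 mm wide; open, the fingers measure 117 mm over their backs; the gripper's body (75 mm by 190 mm) begins 51 mm behind the grasp point.
Start: joints at [1.158, 0.321, -0.07, 1.45, 0.023, 1.371, -0.057], TCP at [0.269, -0.592, 0.237] pointing down, gripper open.
Joint ranges: [-2.86, 2.86], [-0.3, 2.09], [-1.38, 1.24], [0.06, 2.45], [-1.56, 4.7], [0.09, 2.05], [-2.69, 2.69]. Speed limits (rad/s): [2.57, 2.57, 3.14, 3.14, 3.14, 3.14, 3.14].

INTERFACE

Orientations are given as a rotation vector (axis times angle).
In Python, from bench import ctrl gives the robot as it stands.
- The arm moves only by the tool step_arm, never from a script. Its argument "commands" is a list of rows, each an object with "travel": the shift along the tool's x, y, z in m, a list of three; "turn": the turn, a rotation vector about the tool's x, y, z in degrees, a list of three. A call has 1 to 5 rows; each row is the pose to reach, as a shift and turn from the pose commanded when the call began, along the tool's axes at that moment; what a row does not reach only later rows make up. A row lasts 1/10 s, in which the tool goes at most 50 mm and 8.59 degrees, less where a joint would pass 70% of its speed; a pose out of reach is approached as far as the arm can. A call with a gripper value outside its range is refused whole. "gripper" is the opening, from 0 (shut) to 1 (fully open), set as the call begins (left out, the last holds). The fingers move at their own pace and stop on an object; "force" is the grip in N (left out, the last holds). Time passes only in rows, so rows that repeat a pose let the fingers close. It gives the time, the measured TCP pose, the force, the opening and the grip force at its end, in the units of the state.
- ctrl.get_state(): the state, without advancing time (a new reading comes with each control period).
- ctrl.get_image(name): name is "scene" or "top"; returns the picture (400x640x3 uint8, red, green, blue); there is no depth.
- ctrl.camera_model(name): a dict with "fx", "fy", "cx", "cy" (pixels), "R" (3x3) and "t" (3): a world point X has camera coordinates R X + t. Camera axes: x right, y down, z forward; pixel columns grow to the right and rows downward; lengths in m; the calibration is good to about 2 mm. A picture is of the moment at which its call begins. camera_model takes no time and is no camera call.
- ctrl.close_job(): hands the job in; it is judged then, once.
The state is a dict: "time": time; "joint_positions": joint angles; "qd": joint speeds; "joint_torque": joint torques, N m; "position": TCP position; "tool_rot": TCP orientation; "ft_force": force on the tool from outside, world axes, zero at the start; "torque": the same for the moment, N m; "grip_width": opening from 0.0 (shut) to 1.0 (fully open); "grip_force": force on a finger pad.
Only numpy, scipy, OpenCV 4.12 (cv2) and the standard library are available. Lean on these libraries where they do the work, as an engineer would, in place of code of your own. Each camera call takes 0.05 s, during which the arm holds its last target. There are 200 camera calls.

TASK

The packs in both chargers are full: take them out and stand each one in the storage tray of its own colour. Then put the two empty packs (one red light on the gauge) on charge, each seated fully home in the charger of its own colour. Set the packs down rather than drop them, and leave the half-charged one (two amber lights) where it stands.

Things in the scene. Friction and masses are not known exactly. Their poses are not given: they have to be found in the camera images.
- full_orange: Full orange battery pack (4 green lights on top), at the start in the orange charger. Block 78 long (x) x 52 wide (y) x 66 mm tall, dark with a coloured top; at +x a dark nose 22 long, 28 wide, 40 mm tall from the underside. Origin: centre of the 78 x 52 underside (nose not counted: pack spans x -39 to +61 mm), z up. Grip the 52 mm width, upper half. 0.4-0.6 kg.
- full_blue: Full blue battery pack (4 green lights on top), at the start in the blue charger. Block 78 long (x) x 52 wide (y) x 66 mm tall, dark with a coloured top; at +x a dark nose 22 long, 28 wide, 40 mm tall from the underside. Origin: centre of the 78 x 52 underside (nose not counted: pack spans x -39 to +61 mm), z up. Grip the 52 mm width, upper half. 0.4-0.6 kg.
- empty_orange: Empty orange battery pack (one red light on its gauge, three dark), standing on the bench. All packs have one shape: block 78 (x) x 52 (y) x 66 mm tall and, at +x, a nose 22 long, 28 wide, 40 mm tall. Origin: centre of the block's underside, z up. Gauge: black window on top with 4 lights.
- empty_blue: Empty blue battery pack (one red light on its gauge, three dark), standing on the bench. All packs have one shape: block 78 (x) x 52 (y) x 66 mm tall and, at +x, a nose 22 long, 28 wide, 40 mm tall. Origin: centre of the block's underside, z up. Gauge: black window on top with 4 lights.
- half_orange: Half-charged orange battery pack (two amber lights on its gauge, two dark), standing on the bench; to be left alone. All packs have one shape: block 78 (x) x 52 (y) x 66 mm tall and, at +x, a nose 22 long, 28 wide, 40 mm tall. Origin: centre of the block's underside, z up. Gauge: black window on top with 4 lights.
- charger_orange: Fixed charger, dark, 166x84 mm, orange hump (44 mm tall) at its +x end. Open well: 86x60 mm for a pack's block plus, at +x, a slot 23 long x 40 wide for the nose, so packs enter only nose toward hump. Well floor 8 mm, rim 28 mm above the bench; top 8 mm of the walls slope out at 45 deg. Origin: on the bench under the 86x60 well's centre = a seated pack's origin less 8 mm in z, x axes parallel.
- charger_blue: Fixed charger, dark, 166x84 mm, blue hump (44 mm tall) at its +x end. Open well: 86x60 mm for a pack's block plus, at +x, a slot 23 long x 40 wide for the nose, so packs enter only nose toward hump. Well floor 8 mm, rim 28 mm above the bench; top 8 mm of the walls slope out at 45 deg. Origin: on the bench under the 86x60 well's centre = a seated pack's origin less 8 mm in z, x axes parallel.
- tray_orange: Shallow open orange plastic storage tray, dark rubber liner, fixed to the bench: 140 long (x) x 94 mm wide (y) outside, 132 x 86 mm inside, floor 4 mm and rim 25 mm above the bench. Takes one pack lengthwise along x, nose either way. Origin: centre of the underside; z up.
- tray_blue: Shallow open blue plastic storage tray, dark rubber liner, fixed to the bench: 140 long (x) x 94 mm wide (y) outside, 132 x 86 mm inside, floor 4 mm and rim 25 mm above the bench. Takes one pack lengthwise along x, nose either way. Origin: centre of the underside; z up.

How it is judged:
At the end, for the whole second after the job is handed in: Empty packs seated upright in the chargers of their colour (within 10 mm and 0.17 rad of the well, on its floor within 4 mm); full packs upright on the floors of the trays of their colour, within 38 mm of the centre; all released, at rest. The half-charged pack never moved over 20 mm (horizontal distance between empty_orange and charger_orange below 0.01 m and z of empty_orange in the frame of charger_orange between 0.004 and 0.012 m and angle between the x axis of empty_orange and the x axis of charger_orange, either way round below 0.17 rad and angle between each of empty_orange, full_orange, empty_blue, full_blue's own z axis and vertical below 0.08 rad and horizontal distance between full_orange and tray_orange below 0.038 m and z of full_orange in the frame of tray_orange between 0.001 and 0.009 m and linear speed of each of empty_orange, full_orange, empty_blue, full_blue below 0.02 m/s and horizontal distance between empty_blue and charger_blue below 0.01 m and z of empty_blue in the frame of charger_blue between 0.004 and 0.012 m and angle between the x axis of empty_blue and the x axis of charger_blue, either way round below 0.17 rad and horizontal distance between full_blue and tray_blue below 0.038 m and z of full_blue in the frame of tray_blue between 0.001 and 0.009 m); the robot touches nothing.
It fails at once if the half-charged pack is pushed or carried away from where it stood (distance of half_orange from where it was at the start of the episode above 0.02 m).
It fails at once if a pack is dropped (falls free of the fingers faster than 0.5 m/s) ((linear speed of empty_orange above 0.5 m/s and contact force between the fingers and empty_orange below 0.2 N) or (linear speed of full_orange above 0.5 m/s and contact force between the fingers and full_orange below 0.2 N) or (linear speed of empty_blue above 0.5 m/s and contact force between the fingers and empty_blue below 0.2 N) or (linear speed of full_blue above 0.5 m/s and contact force between the fingers and full_blue below 0.2 N)).
It also fails if it takes over 109 s, if anything falls off the work surface, if the arm or the gripper's body presses on something with over 40 N, if the wrist force passes 120 N, or if a joint passes its speed limit or range.

## Working session

There is one attempt and no reset: what is moved stays moved. The work goes in short steps, Python scripts to look and compute and a tool call to move; the robot and the scene stay as the last step left them, time stands still between calls to the robot, and variables do not carry over. Pictures are saved under pics/ and viewed, at most 14 in all, crops included, and the job is handed in when it is done.

Besides the shell and the picture viewer there is one more tool, called after "Emit:" in YAML: its name, and indented under it one key for each argument. step_arm: Moves the arm, as the interface text tells. Its arguments: {"type":"object","properties":{"commands":{"type":"array"},"gripper":{"type":"number"},"force":{"type":"number"}},"required":["commands"]}

```bash
mkdir -p pics; python3 - <<'E'
from bench import ctrl
import cv2,numpy as np
for n in("scene","top"):
    im=ctrl.get_image(n); cv2.imwrite(f"pics/{n}0.png",im[:,:,::-1]); m=ctrl.camera_model(n); print(n,m["fx"],m["cx"],m["cy"],np.round(m["R"],3).tolist(),np.round(m["t"],3), (-np.array(m["R"]).T@m["t"]).round(3))
s=ctrl.get_state();print(s)
E
```

```text
scene 407.99287223839605 320.5413776023442 200.34767637075157 [[-0.759, -0.651, 0.003], [-0.404, 0.468, -0.786], [0.511, -0.598, -0.618]] [0.389 0.239 0.775] [-0.004  0.604  0.666]
top 371.84048475992523 317.1582638090585 209.8270900716102 [[0.011, -1.0, -0.009], [-0.998, -0.011, -0.069], [0.069, 0.01, -0.998]] [-0.003  0.536  0.957] [ 0.469 -0.007  0.992]
{'time': 0.1, 'joint_positions': array([ 1.15809031,  0.32173341, -0.07006878,  1.45155627,  0.02258761,
        1.37074353, -0.05688733]), 'qd': array([-0.00017835, -0.00200616,  0.00040902, -0.00374415,  0.0008376 ,
       -0.00124162, -0.00135683]), 'joint_torque': array([-3.50431246e-04, -4.92570269e+01, -4.05869242e-01, -3.13403463e+01,
       -6.42362586e-02,  3.95007699e-02,  9.84261419e-05]), 'position': array([ 0.26884263, -0.59129871,  0.2355791 ]), 'tool_rot': array([-3.06875992e+00, -6.65045347e-01,  6.77357120e-04]), 'ft_force': array([ 0.55143854,  0.51103949, -0.3112096 ]), 'torque': array([-0.02761901, -0.0259611 , -0.01299991]), 'grip_force': 0.0, 'grip_width': 1.0001162691062513}
```

View pics/top0.png

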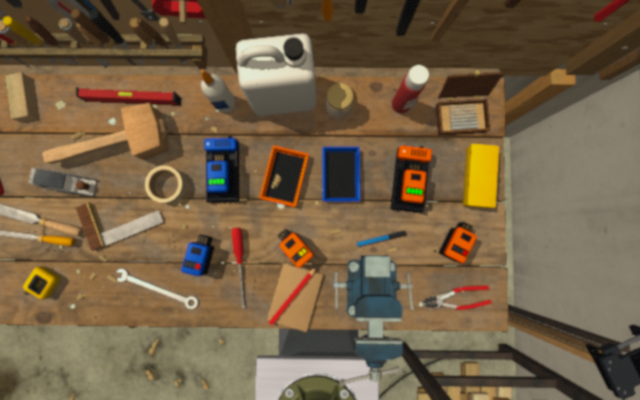

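View pics/scene0.png

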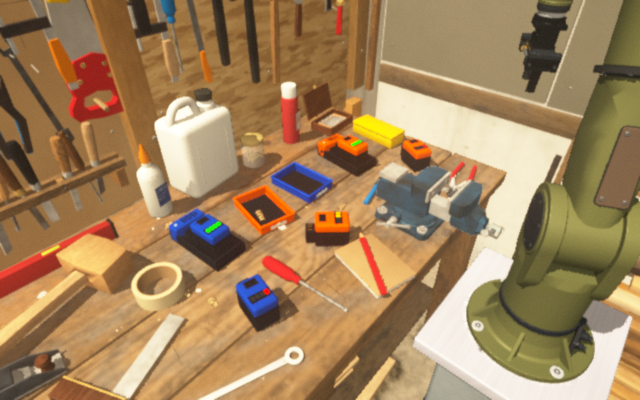

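The top view shows the chargers with packs at about (222,168) blue and (412,178) orange. The trays are at (285,176) orange and (342,174) blue. The loose packs are at (197,255) blue, (296,247) orange and (460,242) orange. I'll zoom in to read the gauges and edges.

```bash
python3 - <<'E'
import cv2
a=cv2.imread("pics/top0.png");
cv2.imwrite("pics/topc.png",cv2.resize(a[130:285,170:490],(800,388),interpolation=cv2.INTER_CUBIC))
b=cv2.imread("pics/scene0.png");
cv2.imwrite("pics/scenec.png",cv2.resize(b[125:335,165:445],(800,600),interpolation=cv2.INTER_CUBIC))
E
```

```text
(no output)
```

View pics/topc.png

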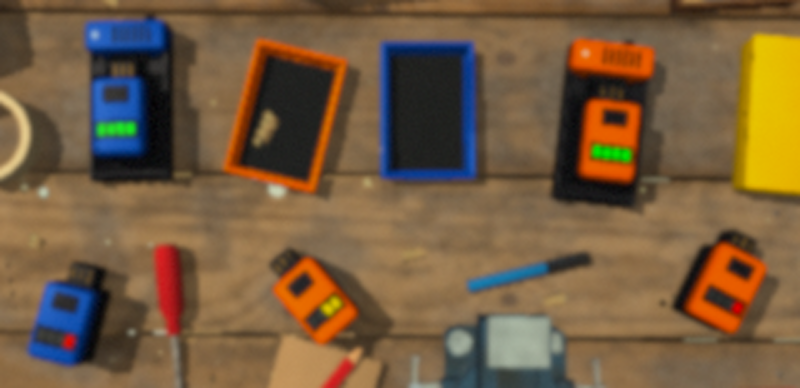

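View pics/scenec.png

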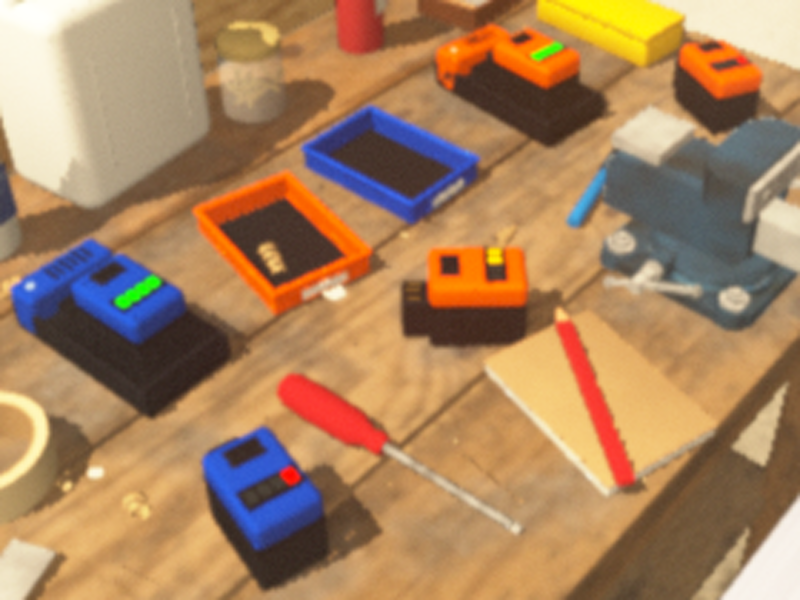

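Gauges read clearly: the red lights are on the blue pack (197,255) and the right-hand orange pack (460,242). The amber pack (296,247) is the one to leave alone. Next I measure everything in both views.

```bash
cat > h.py <<'E'
from bench import ctrl
import cv2,numpy as np
from scipy.spatial.transform import Rotation as Rn
M={n:ctrl.camera_model(n) for n in("scene","top")}
def ray(n,p):
    m=M[n];R=np.array(m["R"]);p=np.atleast_2d(p).astype(float)
    d=np.c_[(p[:,0]-m["cx"])/m["fx"],(p[:,1]-m["cy"])/m["fy"],np.ones(len(p))]@R
    return -R.T@np.array(m["t"]),d
def plane(n,p,z):
    c,d=ray(n,p); return (c+d*((z-c[2])/d[:,2])[:,None])[:,:2]
def tri(p,q):
    (c1,d1),(c2,d2)=ray("top",p),ray("scene",q); d1,d2=d1[0],d2[0]
    s=np.linalg.lstsq(np.c_[d1,-d2],c2-c1,rcond=None)[0]
    a,b=c1+s[0]*d1,c2+s[1]*d2; return (a+b)/2,np.linalg.norm(a-b)
def mask(im,col):
    h=cv2.cvtColor(im,cv2.COLOR_BGR2HSV)
    r={"orange":((3,170,120),(16,255,255)),"blue":((105,140,70),(125,255,255)),"green":((50,150,120),(75,255,255)),
       "red":((0,190,170),(4,255,255))}[col]
    return cv2.inRange(h,*r)
def blobs(im,col,a=40):
    c,_=cv2.findContours(mask(im,col),cv2.RETR_EXTERNAL,cv2.CHAIN_APPROX_NONE)
    return [k for k in c if cv2.contourArea(k)>a]
def rect(n,k,z):
    P=plane(n,k[:,0,:],z)*1000
    (c,s,a)=cv2.minAreaRect(P.astype(np.float32))
    if s[0]<s[1]: s=s[::-1];a+=90
    a=(a+90)%180-90
    return np.round(c,1),np.round(s,1),round(a,1)
E
python3 - <<'E'
from h import *
for n in("top","scene"):
    im=cv2.imread(f"pics/{n}0.png")
    for col in("orange","blue","green","red"):
        for k in blobs(im,col,8 if col in("green","red") else 60):
            x,y,w,h=cv2.boundingRect(k)
            if n=="top" and not(160<x<500 and 125<y<285): continue
            m=cv2.moments(k); print(n,col,(x,y,w,h),np.round([m["m10"]/m["m00"],m["m01"]/m["m00"]],1),cv2.contourArea(k),*(rect(n,k,.066) if n=="top" else ()))
E
```

```text
top orange (269, 273, 43, 52) [289.8 298.8] 302.0 [313.3  67.1] [156.1  13.7] -38.2
top orange (279, 232, 34, 36) [295.6 249.9] 647.0 [432.8  55.4] [80.6 53.6] 42.0
top orange (445, 227, 32, 37) [460.4 244.6] 685.5 [ 450.4 -352.3] [80.  55.6] -27.0
top orange (402, 169, 24, 34) [413.2 183.9] 501.0 [ 596.6 -237.4] [80.4 55.3] -7.1
top orange (397, 145, 35, 16) [414.4 152.8] 391.5 [ 679.3 -240. ] [86.  33.3] 84.1
top orange (259, 145, 50, 63) [283.8 175.7] 2072.0 [617.5  87.6] [142.6  98. ] -13.1
top blue (182, 243, 26, 33) [195.4 256.9] 444.0 [408.5 304.8] [76.9 49.8] -14.1
top blue (207, 160, 21, 32) [217.1 174.2] 451.0 [616.7 255.8] [79.4 50.6] 1.6
top blue (323, 147, 37, 55) [340.9 173.7] 1910.5 [623.8 -56.3] [136.8  90.7] 0.5
top blue (205, 137, 32, 14) [220.3 144.3] 333.5 [698.4 249.5] [78.9 33.4] -89.5
top green (407, 189, 15, 5) [414.2 190.9] 43.0 [ 582.4 -238.7] [34.9 10. ] -89.4
top green (209, 179, 16, 6) [216.2 181. ] 58.5 [601.7 256.6] [37.8 12.7] -88.2
top red (269, 274, 42, 50) [289.7 298.8] 200.5 [313.3  67.2] [152.3   9.8] -38.5
top red (232, 228, 8, 35) [235.2 241.8] 
[... 613 characters left out ...]
70, 209, 58, 36) [198.5 226.2] 863.0
scene blue (272, 163, 60, 39) [300.2 180.7] 1181.0
scene green (205, 221, 17, 12) [212.9 226.8] 66.0
scene red (263, 289, 7, 6) [266.  291.4] 15.5
scene red (262, 256, 38, 28) [279.9 268.9] 401.0
scene red (360, 238, 27, 57) [373.2 266.2] 265.0
scene red (0, 222, 109, 60) [ 43.9 254.4] 471.5
scene red (470, 167, 6, 11) [472.7 172.3] 16.0
scene red (452, 163, 11, 13) [457.5 168.5] 18.5
scene red (87, 105, 13, 6) [ 93.1 107.6] 34.5
scene red (282, 100, 13, 43) [287.5 119.7] 313.0
scene red (69, 91, 8, 26) [ 72.3 103.8] 78.5
scene red (106, 90, 12, 16) [112.8  99.8] 63.5
scene red (72, 53, 21, 12) [80.7 58.2] 18.0
scene red (336, 7, 5, 27) [338.4  21.4] 78.5
```

```bash
python3 - <<'E'
from h import *
T,S=cv2.imread("pics/top0.png"),cv2.imread("pics/scene0.png")
def cen(im,lo,hi,box):
    x,y,w,h=box; m=cv2.inRange(cv2.cvtColor(im,cv2.COLOR_BGR2HSV)[y:y+h,x:x+w],lo,hi); mm=cv2.moments(m,True)
    return (mm["m10"]/mm["m00"]+x,mm["m01"]/mm["m00"]+y),int(mm["m00"])
G=((45,120,110),(80,255,255))
def red(im,box):
    x,y,w,h=box;c=im[y:y+h,x:x+w].astype(int);w_=np.clip(c[:,:,2]-1.6*c[:,:,1]-c[:,:,0]*.5-60,0,None).astype(np.float32)
    mm=cv2.moments(w_);return (mm["m10"]/mm["m00"]+x,mm["m01"]/mm["m00"]+y),int((w_>0).sum())
for nm,a,b in(("fullblue",cen(T,*G,(200,165,35,35)),cen(S,*G,(190,210,45,35))),("fullor",cen(T,*G,(395,170,40,40)),cen(S,*G,(330,130,45,30))),
  ("emptyblue",red(T,(180,240,32,40)),red(S,(235,272,50,45))),("emptyor",red(T,(440,224,40,44)),red(S,(400,136,36,28)))):
    print(nm,a,b,np.round(tri(a[0],b[0])[0]*1000,1),round(tri(a[0],b[0])[1]*1000,1))
def big(im,col,c):
    return max([k for k in blobs(im,col,50) if cv2.pointPolygonTest(cv2.convexHull(k),c,False)>=0],key=cv2.contourArea)
for nm,col,c,z in(("trayO","orange",(285,176),.025),("trayB","blue",(341,174),.025),("humpO","orange",(414,152),.044),("humpB","blue",(220,144),.044),("fullO","orange",(413,184),.074),("fullB","blue",(217,174),.074),("emptyO","orange",(460,244),.066),("emptyB","blue",(195,257),.066),("half","orange",(296,250),.066)):
    k=big(T,col,c);print(nm,*rect("top",k,z))
# tray corners in both views
for nm,col,ct,cs in(("trayO","orange",(285,176),(263,209)),("trayB","blue",(341,174),(300,181))):
    kt,ks=big(T,col,ct)[:,0],big(S,col,cs)[:,0]
    # scene-extremes: left = (+x,+y) corner... match by direction
    for f,g in((lambda p:p[:,1]+p[:,0]*.3,lambda p:p[:,0]),):
        bx=cv2.boxPoints(cv2.minAreaRect(kt)); 
        for q in bx:
            w=plane("top",q,.025)[0]; m=M["scene"];X=np.array(m["R"])@[*w,.025]+m["t"];pr=X[:2]/X[2]*m["fx"]+[m["cx"],m["cy"]]
            j=ks[np.argmin(np.linalg.norm(ks-pr,axis=1))];print(nm,q.round(1),pr.round(1),j,(tri(q,j)[0]*1000).round(1))
# dark charger bodies
h=cv2.cvtColor(T,cv2.COLOR_BGR2HSV)
for box in((195,128,55,85),(382,138,60,85)):
    x,y,w,hh=box; sub=h[y:y+hh,x:x+w]; m=((sub[:,:,2]<45)).astype(np.uint8)
    c,_=cv2.findContours(m,cv2.RETR_EXTERNAL,cv2.CHAIN_APPROX_NONE); k=max(c,key=cv2.contourArea)+np.array([x,y]); print("dark",rect("top",k,.028),cv2.boundingRect(k))
    for r in range(y+30,y+hh-8,6): print(r,''.join('%4d'%v for v in h[r,x:x+w,2]))
E
```

```text
fullblue ((215.77272727272728, 181.1590909090909), 88) ((212.96666666666667, 226.85555555555555), 90) [600.6 255.5  75.1] 0.8
fullor ((413.82608695652175, 190.84057971014494), 69) ((356.5, 142.5), 26) [ 581.  -236.4   75.5] 1.5
emptyblue ((197.26128245284855, 266.0392054262985), 18) ((272.54055483511075, 283.50797491831923), 77) [387.7 288.7  83.6] 10.1
emptyor ((460.0789391896557, 245.78732163627285), 519) ((417.5494309076195, 150.5289782448509), 169) [ 447.2 -358.6   45.9] 0.6
trayO [624.1  91.7] [149.  102.3] -13.1
trayB [630.6 -58.5] [142.9  94.7] 0.5
humpO [ 684.3 -245.6] [88. 34.] 84.1
humpB [703.9 255.6] [80.7 34.2] -89.5
fullO [ 595.5 -235.4] [79.7 54.8] -7.1
fullB [615.4 253.6] [78.8 50.2] 1.6
emptyO [ 450.4 -352.3] [80.  55.6] -27.0
emptyB [408.5 304.8] [76.9 49.8] -14.1
half [432.8  55.4] [80.6 53.6] 42.0
trayO [258.1 198.5] [260.  228.6] [258 231] [565.6 160.4  17.5]
trayO [271.8 143.9] [230.8 197.2] [232 197] [707.3 123.8  25.9]
trayO [309.4 153.4] [265.8 183.6] [266 185] [685.1  24.9  19.9]
trayO [295.8 207.9] [296.4 212.2] [295 212] [541.1  60.   25.6]
trayB [323. 147.
[... 3452 characters left out ...]
04  91  67  43  28  24  20  12  13  18  23  55 105 155 194 218 224 226 228 229 229 229 229 230 231 232 231 232 232 232 232 231 226 207 155  92  53  58  63  64  63  63  64  66  80  93 100 102 103 102 102 102 103
204  122 123 123 121 124 128 132 124  99  59  32  30  26  21  23  24  24  23  24  22  21  20  20  20  20  16  16  15  18  12  13  16  16  16  19  21  25  27  29  24  20  27  44  66  83  89  81  72  72  77  92 109 115 118 119 119 120 121 121 122
210  125 126 128 131 130 130 128 126 117 106  92  78  71  65  58  50  49  54  58  58  58  56  51  40  34  31  29  26  28  28  22  22  24  24  22  22  25  26  25  28  35  45  62  73  80  86  92  97 102 114 130 139 144 143 144 142 139 139 139 139
```

```bash
cat >> h.py <<'E'
def cur():
    s=ctrl.get_state();R=Rn.from_rotvec(s["tool_rot"]).as_matrix()
    return [*(s["position"]*1000),np.degrees(np.arctan2(R[1,0],R[0,0]))],np.degrees(np.arccos(-R[2,2])),s
def legs(*T):
    c,t,s=cur();print("now",np.round(c,1),"tilt",round(t,2),"t",s["time"].__round__(2),"F",s["ft_force"].round(1),"grip",round(s["grip_width"],3),round(s["grip_force"],1),"j",s["joint_positions"].round(2))
    for g in T:
        y=np.radians(c[3]);d=np.array(g[:3])-c[:3]
        tr=[d[0]*np.cos(y)+d[1]*np.sin(y),d[0]*np.sin(y)-d[1]*np.cos(y),-d[2]]
        print(g,"travel",np.round(np.array(tr)/1000,4),"turn",round(-((g[3]-c[3]+180)%360-180),1),"rows",int(np.ceil(max(np.linalg.norm(d)/50,abs(g[3]-c[3])/8.59))));c=list(g)
E
python3 - <<'E'
from h import *
for n,a,b in(("eB",(197.6,266.2),(266.3,291.5)),("eO",(464.8,253),(424.4,146.7))): print(n,(tri(a,b)[0]*1000).round(1),round(tri(a,b)[1]*1000,1))
legs((597.5,-237.5,190,-6),(597.5,-237.5,50,-6),(597.5,-237.5,190,-6),(614,94.5,190,-13),(614,94.5,46,-13))
E
```

```text
eB [389.8 297.2  66.4] 0.4
eO [ 430.2 -363.3   63.3] 1.2
now [ 268.8 -591.3  235.6   24.5] tilt 0.09 t 0.1 F [ 0.6  0.5 -0.3] grip 1.0 0.0 j [ 1.16  0.32 -0.07  1.45  0.02  1.37 -0.06]
(597.5, -237.5, 190, -6) travel [ 0.4456 -0.186   0.0456] turn 30.5 rows 10
(597.5, -237.5, 50, -6) travel [ 0.   -0.    0.14] turn 0 rows 3
(597.5, -237.5, 190, -6) travel [ 0.   -0.   -0.14] turn 0 rows 3
(614, 94.5, 190, -13) travel [-0.0183 -0.3319 -0.    ] turn 7 rows 7
(614, 94.5, 46, -13) travel [ 0.    -0.     0.144] turn 0 rows 3
```

Emit:
step_arm:
  commands:
    - {"travel":[0.04,-0.016,0],"turn":[0,0,0]}
    - {"travel":[0.08,-0.033,0],"turn":[0,0,0]}
    - {"travel":[0.12,-0.05,0],"turn":[0,0,0]}
    - {"travel":[0.16,-0.067,0],"turn":[0,0,0]}
    - {"travel":[0.2,-0.083,0],"turn":[0,0,0]}
  gripper: 1
  force: 45

```text
time: 0.6
position: [0.4175, -0.4317, 0.2362]
tool_rot: [-3.07, -0.665, 0.001]
ft_force: [1.2, -0.7, 0.1]
grip_width: 1.001
grip_force: 0.0
```

Emit:
step_arm:
  commands:
    - {"travel":[0.045,-0.019,0.01],"turn":[0,0,7]}
    - {"travel":[0.09,-0.037,0.02],"turn":[0,0,14]}
    - {"travel":[0.135,-0.056,0.03],"turn":[0,0,21]}
    - {"travel":[0.175,-0.073,0.04],"turn":[0,0,27]}
    - {"travel":[0.21,-0.088,0.0456],"turn":[0,0,30.5]}

```text
time: 1.1
position: [0.5724, -0.2635, 0.1895]
tool_rot: [-3.136, 0.168, 0.002]
ft_force: [-0.2, -0.3, -0.3]
grip_width: 1.001
grip_force: 0.0
```

```bash
python3 - <<'E'
from h import *
cv2.imwrite("pics/s1.png",ctrl.get_image("scene")[:,:,::-1])
legs((597.5,-237.5,100,-6),(597.5,-237.5,50,-6))
E
```

```text
now [ 576.8 -255.7  188.7   -5.7] tilt 0.39 t 1.15 F [ 2.8  5.4 -0.2] grip 1.001 0.0 j [ 0.6   0.32 -0.27  1.56  0.08  1.28 -1.35]
(597.5, -237.5, 100, -6) travel [ 0.0188 -0.0202  0.0887] turn 0.3 rows 2
(597.5, -237.5, 50, -6) travel [ 0.   -0.    0.05] turn 0 rows 1
```

View pics/s1.png

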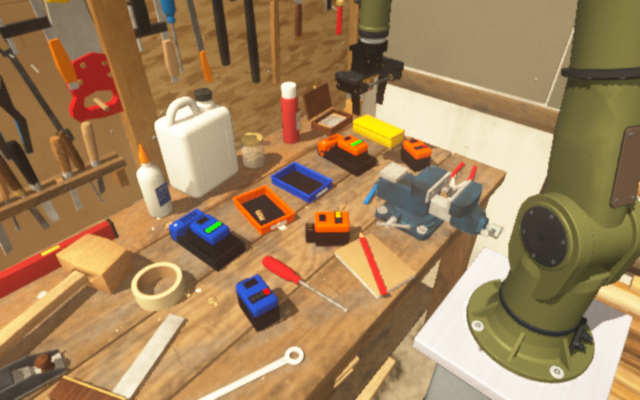

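Emit:
step_arm:
  commands:
    - {"travel":[0,0,0],"turn":[0,0,0]}
    - {"travel":[0,0,0],"turn":[0,0,0]}
    - {"travel":[0,0,0],"turn":[0,0,0]}

```text
time: 1.45
position: [0.5704, -0.2684, 0.191]
tool_rot: [3.136, -0.17, -0.001]
ft_force: [-0.6, 0.1, 0.0]
grip_width: 1.001
grip_force: 0.0
```

```bash
python3 - <<'E'
from h import *
legs((597.5,-237.5,100,-6),(597.5,-237.5,50,-6))
E
```

```text
now [ 570.4 -268.4  191.    -6.2] tilt 0.07 t 1.45 F [-0.6  0.1  0. ] grip 1.001 0.0 j [ 0.61  0.32 -0.26  1.56  0.08  1.28 -1.34]
(597.5, -237.5, 100, -6) travel [ 0.0236 -0.0336  0.091 ] turn -0.2 rows 2
(597.5, -237.5, 50, -6) travel [ 0.   -0.    0.05] turn 0 rows 1
```

Emit:
step_arm:
  commands:
    - {"travel":[0.012,-0.017,0.025],"turn":[0,0,0]}
    - {"travel":[0.02,-0.028,0.055],"turn":[0,0,0]}
    - {"travel":[0.0236,-0.0336,0.08],"turn":[0,0,0]}
    - {"travel":[0.0236,-0.0336,0.09],"turn":[0,0,0]}
    - {"travel":[0.0236,-0.0336,0.091],"turn":[0,0,0]}

```text
time: 1.95
position: [0.5967, -0.2368, 0.0986]
tool_rot: [3.137, -0.169, -0.005]
ft_force: [-1.0, 0.1, 0.1]
grip_width: 1.0
grip_force: 0.0
```

Emit:
step_arm:
  commands:
    - {"travel":[0,0,0.02],"turn":[0,0,0]}
    - {"travel":[0,0,0.038],"turn":[0,0,0]}
    - {"travel":[0,0,0.047],"turn":[0,0,0]}
    - {"travel":[0,0,0.05],"turn":[0,0,0]}
    - {"travel":[0,0,0.05],"turn":[0,0,0]}

```text
time: 2.45
position: [0.5987, -0.2362, 0.0507]
tool_rot: [3.137, -0.167, 0.001]
ft_force: [0.4, -0.1, -0.2]
grip_width: 1.005
grip_force: 0.0
```

```bash
python3 - <<'E'
from h import *
a=[ctrl.get_image(n)[:,:,::-1] for n in("scene","top")]
cv2.imwrite("pics/s2.png",np.hstack([cv2.resize(a[0][90:210,270:450],(400,267)),cv2.resize(a[1][110:230,340:520],(400,267))]))
legs((597.5,-237.5,50,-6))
E
```

```text
now [ 599.2 -236.    51.3   -6.1] tilt 0.12 t 2.55 F [ 0.  -0.3  0.2] grip 0.999 0.0 j [ 0.54  0.47 -0.26  1.65  0.14  1.04 -1.44]
(597.5, -237.5, 50, -6) travel [-0.0016  0.0017  0.0013] turn -0.1 rows 1
```

View pics/s2.png

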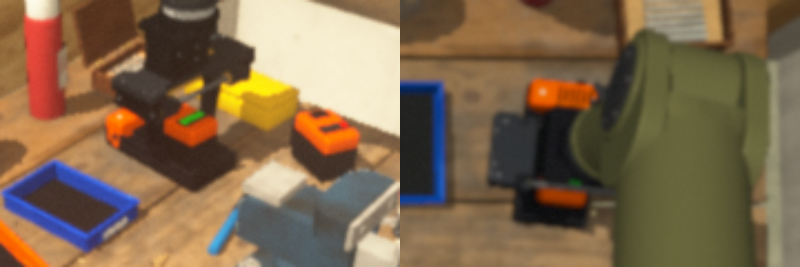

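The fingers straddle the full orange pack (left half, around (185,125)) with no contact. Closing now.

Emit:
step_arm:
  commands:
    - {"travel":[-0.0016,0.0017,0.0013],"turn":[0,0,0]}
    - {"travel":[-0.0016,0.0017,0.0013],"turn":[0,0,0]}
    - {"travel":[-0.0016,0.0017,0.0013],"turn":[0,0,0]}
    - {"travel":[-0.0016,0.0017,0.0013],"turn":[0,0,0]}
    - {"travel":[-0.0016,0.0017,0.0013],"turn":[0,0,0]}
  gripper: 0
  force: 45

```text
time: 3.05
position: [0.5968, -0.2369, 0.0487]
tool_rot: [3.137, -0.165, 0.0]
ft_force: [0.5, 0.0, 0.3]
grip_width: 0.629
grip_force: 0.0
```

```bash
python3 - <<'E'
from h import *
legs((597.5,-237.5,190,-6),(614,94.5,190,-13),(614,94.5,46,-13))
E
```

```text
now [ 596.8 -236.9   48.7   -6. ] tilt 0.01 t 3.05 F [0.5 0.  0.3] grip 0.629 0.0 j [ 0.54  0.47 -0.26  1.66  0.14  1.03 -1.44]
(597.5, -237.5, 190, -6) travel [ 0.0008  0.0005 -0.1413] turn -0.0 rows 3
(614, 94.5, 190, -13) travel [-0.0183 -0.3319 -0.    ] turn 7 rows 7
(614, 94.5, 46, -13) travel [ 0.    -0.     0.144] turn 0 rows 3
```

Emit:
step_arm:
  commands:
    - {"travel":[0,0,0],"turn":[0,0,0]}
    - {"travel":[0,0,0],"turn":[0,0,0]}
    - {"travel":[0,0,0],"turn":[0,0,0]}
    - {"travel":[0,0,0],"turn":[0,0,0]}

```text
time: 3.45
position: [0.5968, -0.2372, 0.0487]
tool_rot: [3.137, -0.166, 0.0]
ft_force: [0.5, -1.1, 0.9]
grip_width: 0.596
grip_force: 45.0
```

```bash
python3 - <<'E'
from h import *
legs((597.5,-237.5,190,-6),(614,94.5,190,-13),(614,94.5,46,-13))
E
```

```text
now [ 596.8 -237.2   48.7   -6. ] tilt 0.02 t 3.45 F [ 0.5 -1.1  0.9] grip 0.596 45.0 j [ 0.54  0.47 -0.26  1.66  0.14  1.03 -1.44]
(597.5, -237.5, 190, -6) travel [ 0.0007  0.0003 -0.1413] turn -0.0 rows 3
(614, 94.5, 190, -13) travel [-0.0183 -0.3319 -0.    ] turn 7 rows 7
(614, 94.5, 46, -13) travel [ 0.    -0.     0.144] turn 0 rows 3
```

Emit:
step_arm:
  commands:
    - {"travel":[0,0,-0.015],"turn":[0,0,0]}
    - {"travel":[0,0,-0.04],"turn":[0,0,0]}
    - {"travel":[0,0,-0.075],"turn":[0,0,0]}
    - {"travel":[0,0,-0.105],"turn":[0,0,0]}
    - {"travel":[0,0,-0.125],"turn":[0,0,0]}

```text
time: 3.95
position: [0.5973, -0.2366, 0.1766]
tool_rot: [3.137, -0.165, 0.003]
ft_force: [0.6, 0.9, -3.8]
grip_width: 0.593
grip_force: 45.0
```

Emit:
step_arm:
  commands:
    - {"travel":[-0.001,-0.02,-0.01],"turn":[0,0,1]}
    - {"travel":[-0.003,-0.05,-0.016],"turn":[0,0,2]}
    - {"travel":[-0.005,-0.085,-0.016],"turn":[0,0,3]}
    - {"travel":[-0.007,-0.125,-0.016],"turn":[0,0,4]}
    - {"travel":[-0.009,-0.165,-0.016],"turn":[0,0,5]}

```text
time: 4.45
position: [0.6044, -0.0703, 0.1899]
tool_rot: [-3.127, 0.304, 0.001]
ft_force: [0.0, 0.9, -3.8]
grip_width: 0.594
grip_force: 45.0
```

```bash
python3 - <<'E'
from h import *
legs((614,94.5,190,-13),(614,94.5,47,-13))
E
```

```text
now [604.4 -70.3 189.9 -11.1] tilt 0.05 t 4.45 F [ 0.   0.9 -3.8] grip 0.594 45.0 j [ 0.37  0.28 -0.35  1.61  0.1   1.27 -1.77]
(614, 94.5, 190, -13) travel [-2.240e-02 -1.635e-01 -1.000e-04] turn 1.9 rows 4
(614, 94.5, 47, -13) travel [ 0.    -0.     0.143] turn 0 rows 3
```

Emit:
step_arm:
  commands:
    - {"travel":[-0.006,-0.04,0],"turn":[0,0,0.5]}
    - {"travel":[-0.012,-0.085,0],"turn":[0,0,1]}
    - {"travel":[-0.018,-0.125,0],"turn":[0,0,1.5]}
    - {"travel":[-0.021,-0.153,0],"turn":[0,0,1.9]}
    - {"travel":[-0.0224,-0.1635,0],"turn":[0,0,1.9]}

```text
time: 4.95
position: [0.6133, 0.0984, 0.1899]
tool_rot: [-3.12, 0.344, 0.002]
ft_force: [-0.5, 0.5, -4.4]
grip_width: 0.593
grip_force: 45.0
```

Emit:
step_arm:
  commands:
    - {"travel":[0,0,0.01],"turn":[0,0,0]}
    - {"travel":[0,0,0.035],"turn":[0,0,0]}
    - {"travel":[0,0,0.06],"turn":[0,0,0]}
    - {"travel":[0,0,0.075],"turn":[0,0,0]}
    - {"travel":[0,0,0.08],"turn":[0,0,0]}

```text
time: 5.45
position: [0.6129, 0.0902, 0.1069]
tool_rot: [3.119, -0.358, -0.007]
ft_force: [-0.8, -0.1, -4.4]
grip_width: 0.599
grip_force: 45.0
```

```bash
python3 - <<'E'
from h import *
a=[ctrl.get_image(n)[:,:,::-1] for n in("scene","top")]
cv2.imwrite("pics/s3.png",np.hstack([cv2.resize(a[0][130:280,190:370],(400,333)),cv2.resize(a[1][110:260,220:400],(400,333))]))
legs((614,94.5,47,-13))
E
```

```text
now [614.2  91.5 108.9 -13. ] tilt 0.1 t 5.55 F [ 0.4 -0.3 -4.2] grip 0.59 45.0 j [ 0.15  0.38 -0.42  1.66  0.17  1.13 -2.11]
(614, 94.5, 47, -13) travel [-0.0008 -0.0028  0.0619] turn -0.0 rows 2
```

View pics/s3.png

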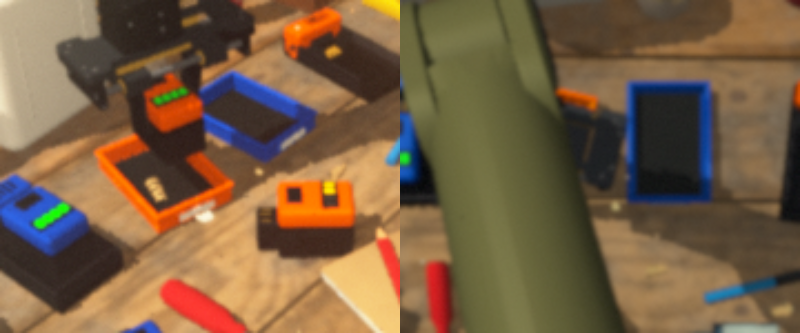

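The pack hangs over the orange tray in the left half, lined up with it. Lowering.

Emit:
step_arm:
  commands:
    - {"travel":[0,-0.002,0.015],"turn":[0,0,0]}
    - {"travel":[-0.0008,-0.0028,0.035],"turn":[0,0,0]}
    - {"travel":[-0.0008,-0.0028,0.049],"turn":[0,0,0]}
    - {"travel":[-0.0008,-0.0028,0.056],"turn":[0,0,0]}
    - {"travel":[-0.0008,-0.0028,0.059],"turn":[0,0,0]}

```text
time: 6.05
position: [0.6141, 0.0957, 0.0498]
tool_rot: [3.121, -0.354, -0.002]
ft_force: [0.1, -0.4, -4.0]
grip_width: 0.595
grip_force: 45.0
```

Emit:
step_arm:
  commands:
    - {"travel":[0,0,0.001],"turn":[0,0,0]}
    - {"travel":[0,0,0.002],"turn":[0,0,0]}
    - {"travel":[0,0,0.003],"turn":[0,0,0]}
    - {"travel":[0,0,0.004],"turn":[0,0,0]}

```text
time: 6.45
position: [0.6148, 0.0958, 0.0471]
tool_rot: [-3.122, 0.354, -0.002]
ft_force: [0.3, -0.1, -3.8]
grip_width: 0.595
grip_force: 45.0
```

```bash
python3 - <<'E'
from h import *
legs((614,94.5,44.7,-13))
E
```

```text
now [614.8  95.8  47.1 -12.9] tilt 0.06 t 6.45 F [ 0.3 -0.1 -3.8] grip 0.595 45.0 j [ 0.13  0.45 -0.41  1.71  0.2   1.02 -2.14]
(614, 94.5, 44.7, -13) travel [-0.0005  0.0014  0.0024] turn 0.1 rows 1
```

Not yet touching; a few more millimetres.

Emit:
step_arm:
  commands:
    - {"travel":[0,0,0.001],"turn":[0,0,0]}
    - {"travel":[0,0,0.002],"turn":[0,0,0]}
    - {"travel":[0,0,0.003],"turn":[0,0,0]}
    - {"travel":[0,0,0.003],"turn":[0,0,0]}

```text
time: 6.85
position: [0.6145, 0.0957, 0.0447]
tool_rot: [3.121, -0.354, 0.0]
ft_force: [-2.8, -0.9, 4.5]
grip_width: 0.595
grip_force: 45.0
```

```bash
python3 - <<'E'
from h import *
legs((614,94.5,44.7,-13))
E
```

```text
now [614.5  95.7  44.7 -12.9] tilt 0.03 t 6.85 F [-2.8 -0.9  4.5] grip 0.595 45.0 j [ 0.13  0.45 -0.4   1.71  0.2   1.02 -2.14]
(614, 94.5, 44.7, -13) travel [-0.0002  0.0013 -0.    ] turn 0.1 rows 1
```

Emit:
step_arm:
  commands:
    - {"travel":[0,0,0],"turn":[0,0,0]}
    - {"travel":[0,0,0],"turn":[0,0,0]}
    - {"travel":[0,0,0],"turn":[0,0,0]}
    - {"travel":[0,0,0],"turn":[0,0,0]}
    - {"travel":[0,0,0],"turn":[0,0,0]}
  gripper: 1

```text
time: 7.35
position: [0.6144, 0.0958, 0.0435]
tool_rot: [-3.122, 0.354, -0.0]
ft_force: [0.4, 0.1, 1.1]
grip_width: 0.951
grip_force: 0.0
```

Emit:
step_arm:
  commands:
    - {"travel":[0,0,-0.002],"turn":[0,0,0]}
    - {"travel":[0,0,-0.015],"turn":[0,0,0]}
    - {"travel":[0,0,-0.045],"turn":[0,0,0]}
    - {"travel":[0,0,-0.085],"turn":[0,0,0]}
    - {"travel":[0,0,-0.12],"turn":[0,0,0]}

```text
time: 7.85
position: [0.6146, 0.096, 0.1664]
tool_rot: [-3.121, 0.354, -0.002]
ft_force: [1.1, 0.3, -0.5]
grip_width: 1.0
grip_force: 0.0
```

Emit:
step_arm:
  commands:
    - {"travel":[-0.006,-0.03,-0.01],"turn":[0,0,-3]}
    - {"travel":[-0.015,-0.07,-0.012],"turn":[0,0,-7]}
    - {"travel":[-0.024,-0.11,-0.012],"turn":[0,0,-11]}
    - {"travel":[-0.031,-0.142,-0.012],"turn":[0,0,-14]}
    - {"travel":[-0.033,-0.1545,-0.012],"turn":[0,0,-14.2]}

```text
time: 8.35
position: [0.6154, 0.259, 0.177]
tool_rot: [-3.138, -0.044, -0.001]
ft_force: [0.3, 1.3, 0.4]
grip_width: 1.002
grip_force: 0.0
```

Emit:
step_arm:
  commands:
    - {"travel":[0,0,0],"turn":[0,0,0]}
    - {"travel":[0,0,0.02],"turn":[0,0,0]}
    - {"travel":[0,0,0.05],"turn":[0,0,0]}
    - {"travel":[0,0,0.065],"turn":[0,0,0]}
    - {"travel":[0,0,0.07],"turn":[0,0,0]}

```text
time: 8.85
position: [0.6163, 0.2507, 0.1035]
tool_rot: [3.139, 0.03, -0.005]
ft_force: [-1.6, 0.2, -0.8]
grip_width: 1.0
grip_force: 0.0
```

```bash
python3 - <<'E'
from h import *
a=[ctrl.get_image(n)[:,:,::-1] for n in("scene","top")]
cv2.imwrite("pics/s4.png",np.hstack([cv2.resize(a[0][130:280,150:330],(400,333)),cv2.resize(a[1][110:260,180:360],(400,333))]))
legs((617,253.6,49,1.2))
E
```

```text
now [617.  252.3 105.3   1.2] tilt 0.07 t 8.95 F [0.  0.8 0.4] grip 1.003 0.0 j [-0.05  0.49 -0.5   1.54  0.25  1.17 -2.15]
(617, 253.6, 49, 1.2) travel [ 0.     -0.0013  0.0563] turn -0.0 rows 2
```

View pics/s4.png

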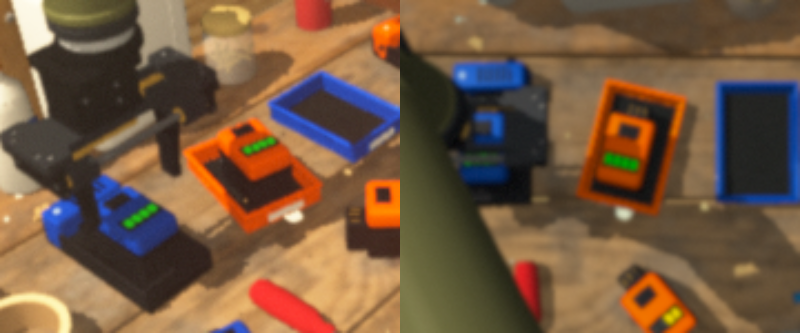

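The full orange pack stands in its tray (right half, (628,145)), and the gripper straddles the full blue pack. Continuing down and closing.

Emit:
step_arm:
  commands:
    - {"travel":[0,0,0.015],"turn":[0,0,0]}
    - {"travel":[0,0,0.035],"turn":[0,0,0]}
    - {"travel":[0,0,0.05],"turn":[0,0,0]}
    - {"travel":[0,0,0.055],"turn":[0,0,0]}
    - {"travel":[0,0,0.0563],"turn":[0,0,0]}

```text
time: 9.45
position: [0.6164, 0.2536, 0.0485]
tool_rot: [3.141, 0.034, -0.002]
ft_force: [0.4, -0.5, 1.0]
grip_width: 1.0
grip_force: 0.0
```

Emit:
step_arm:
  commands:
    - {"travel":[0,0,0],"turn":[0,0,0]}
    - {"travel":[0,0,0],"turn":[0,0,0]}
    - {"travel":[0,0,0],"turn":[0,0,0]}
    - {"travel":[0,0,0],"turn":[0,0,0]}
    - {"travel":[0,0,0],"turn":[0,0,0]}
  gripper: 0
  force: 45

```text
time: 9.95
position: [0.617, 0.2541, 0.0497]
tool_rot: [-3.141, -0.034, -0.001]
ft_force: [-1.0, 2.0, -0.3]
grip_width: 0.633
grip_force: 1.1
```

Emit:
step_arm:
  commands:
    - {"travel":[0,0,0],"turn":[0,0,0]}
    - {"travel":[0,0,0],"turn":[0,0,0]}
    - {"travel":[0,0,0],"turn":[0,0,0]}
    - {"travel":[0,0,0],"turn":[0,0,0]}

```text
time: 10.35
position: [0.617, 0.2545, 0.0497]
tool_rot: [-3.14, -0.035, -0.001]
ft_force: [-0.7, 2.3, 2.1]
grip_width: 0.592
grip_force: 44.9
```

```bash
python3 - <<'E'
from h import *
legs((617,253.6,190,1.2),(620,-58.5,190,.5),(620,-58.5,45,.5))
E
```

```text
now [617.  254.5  49.7   1.3] tilt 0.07 t 10.35 F [-0.7  2.3  2.1] grip 0.592 44.9 j [-0.06  0.55 -0.49  1.58  0.28  1.08 -2.17]
(617, 253.6, 190, 1.2) travel [ 0.      0.0009 -0.1403] turn 0.1 rows 3
(620, -58.5, 190, 0.5) travel [-0.0035  0.3121 -0.    ] turn 0.7 rows 7
(620, -58.5, 45, 0.5) travel [0.    0.    0.145] turn -0.0 rows 3
```

Emit:
step_arm:
  commands:
    - {"travel":[0,0,-0.015],"turn":[0,0,0]}
    - {"travel":[0,0,-0.04],"turn":[0,0,0]}
    - {"travel":[0,0,-0.075],"turn":[0,0,0]}
    - {"travel":[0,0,-0.11],"turn":[0,0,0]}
    - {"travel":[0,0,-0.13],"turn":[0,0,0]}

```text
time: 10.85
position: [0.6173, 0.253, 0.1824]
tool_rot: [3.141, 0.033, 0.003]
ft_force: [0.6, 0.9, -3.2]
grip_width: 0.597
grip_force: 44.9
```

Emit:
step_arm:
  commands:
    - {"travel":[0,0.02,-0.01],"turn":[0,0,0]}
    - {"travel":[-0.001,0.05,-0.01],"turn":[0,0,0.2]}
    - {"travel":[-0.001,0.085,-0.01],"turn":[0,0,0.4]}
    - {"travel":[-0.002,0.125,-0.01],"turn":[0,0,0.6]}
    - {"travel":[-0.002,0.165,-0.01],"turn":[0,0,0.8]}

```text
time: 11.35
position: [0.6171, 0.0863, 0.189]
tool_rot: [3.14, 0.012, -0.004]
ft_force: [1.1, 0.4, -4.0]
grip_width: 0.593
grip_force: 44.9
```

Emit:
step_arm:
  commands:
    - {"travel":[0,0.04,0],"turn":[0,0,0]}
    - {"travel":[0,0.078,0],"turn":[0,0,0]}
    - {"travel":[-0.001,0.11,0],"turn":[0,0,0]}
    - {"travel":[-0.001,0.135,0],"turn":[0,0,0]}
    - {"travel":[-0.0015,0.147,0],"turn":[0,0,0]}

```text
time: 11.85
position: [0.6167, -0.0631, 0.1888]
tool_rot: [3.139, 0.004, -0.004]
ft_force: [0.3, 0.4, -4.5]
grip_width: 0.595
grip_force: 44.9
```

Emit:
step_arm:
  commands:
    - {"travel":[0,0,0.01],"turn":[0,0,0]}
    - {"travel":[0,0,0.035],"turn":[0,0,0]}
    - {"travel":[0,0,0.06],"turn":[0,0,0]}
    - {"travel":[0,0,0.075],"turn":[0,0,0]}
    - {"travel":[0,0,0.08],"turn":[0,0,0]}

```text
time: 12.35
position: [0.6163, -0.0563, 0.1067]
tool_rot: [-3.14, -0.016, 0.007]
ft_force: [0.0, 1.0, -3.6]
grip_width: 0.593
grip_force: 44.9
```

```bash
python3 - <<'E'
from h import *
legs((620,-58.5,47,.5))
E
```

```text
now [ 6.163e+02 -5.630e+01  1.067e+02  6.000e-01] tilt 0.28 t 12.35 F [ 0.   1.  -3.6] grip 0.593 44.9 j [ 0.37  0.38 -0.39  1.67  0.16  1.13 -1.63]
(620, -58.5, 47, 0.5) travel [0.0037 0.0023 0.0597] turn 0.1 rows 2
```

Emit:
step_arm:
  commands:
    - {"travel":[0.002,0,0.015],"turn":[0,0,0]}
    - {"travel":[0.0037,0.001,0.035],"turn":[0,0,0]}
    - {"travel":[0.0037,0.001,0.05],"turn":[0,0,0]}
    - {"travel":[0.0037,0.001,0.056],"turn":[0,0,0]}
    - {"travel":[0.0037,0.001,0.0585],"turn":[0,0,0]}

```text
time: 12.85
position: [0.6215, -0.059, 0.0502]
tool_rot: [-3.141, -0.013, 0.002]
ft_force: [0.1, 0.1, -3.4]
grip_width: 0.591
grip_force: 44.9
```

Emit:
step_arm:
  commands:
    - {"travel":[0,0,0],"turn":[0,0,0]}
    - {"travel":[0,0,0.001],"turn":[0,0,0]}
    - {"travel":[0,0,0.002],"turn":[0,0,0]}
    - {"travel":[0,0,0.003],"turn":[0,0,0]}
    - {"travel":[0,0,0.003],"turn":[0,0,0]}

```text
time: 13.35
position: [0.6218, -0.0593, 0.048]
tool_rot: [3.141, 0.012, 0.0]
ft_force: [0.4, 0.1, -4.3]
grip_width: 0.596
grip_force: 44.9
```

```bash
python3 - <<'E'
from h import *
legs((620,-58.5,45.7,.5))
E
```

```text
now [ 6.218e+02 -5.930e+01  4.800e+01  4.000e-01] tilt 0.01 t 13.35 F [ 0.4  0.1 -4.3] grip 0.596 44.9 j [ 0.36  0.45 -0.38  1.7   0.19  1.02 -1.65]
(620, -58.5, 45.7, 0.5) travel [-0.0018 -0.0009  0.0023] turn -0.1 rows 1
```

Emit:
step_arm:
  commands:
    - {"travel":[0,0,0.001],"turn":[0,0,0]}
    - {"travel":[0,0,0.002],"turn":[0,0,0]}
    - {"travel":[0,0,0.003],"turn":[0,0,0]}
    - {"travel":[0,0,0.003],"turn":[0,0,0]}

```text
time: 13.75
position: [0.6219, -0.0593, 0.0457]
tool_rot: [3.141, 0.012, 0.0]
ft_force: [-3.5, -0.3, 3.7]
grip_width: 0.596
grip_force: 44.9
```

```bash
python3 - <<'E'
from h import *
legs((620,-58.5,180,.5),(451,-355.5,180,-27),(451,-355.5,42,-27))
E
```

```text
now [ 6.219e+02 -5.930e+01  4.570e+01  5.000e-01] tilt 0.02 t 13.75 F [-3.5 -0.3  3.7] grip 0.596 44.9 j [ 0.36  0.45 -0.38  1.7   0.19  1.02 -1.65]
(620, -58.5, 180, 0.5) travel [-0.0019 -0.0008 -0.1343] turn -0.0 rows 3
(451, -355.5, 180, -27) travel [-0.1716  0.2955 -0.    ] turn 27.5 rows 7
(451, -355.5, 42, -27) travel [ 0.    -0.     0.138] turn 0 rows 3
```

Emit:
step_arm:
  commands:
    - {"travel":[0,0,0],"turn":[0,0,0]}
    - {"travel":[0,0,0],"turn":[0,0,0]}
    - {"travel":[0,0,0],"turn":[0,0,0]}
    - {"travel":[0,0,0],"turn":[0,0,0]}
    - {"travel":[0,0,0],"turn":[0,0,0]}
  gripper: 1

```text
time: 14.25
position: [0.6219, -0.0593, 0.0448]
tool_rot: [3.141, 0.012, 0.0]
ft_force: [-0.4, 0.2, 0.8]
grip_width: 0.946
grip_force: 0.0
```

Emit:
step_arm:
  commands:
    - {"travel":[0,0,-0.002],"turn":[0,0,0]}
    - {"travel":[0,0,-0.015],"turn":[0,0,0]}
    - {"travel":[0,0,-0.045],"turn":[0,0,0]}
    - {"travel":[0,0,-0.09],"turn":[0,0,0]}
    - {"travel":[0,0,-0.13],"turn":[0,0,0]}

```text
time: 14.75
position: [0.6219, -0.0591, 0.1776]
tool_rot: [3.141, 0.013, 0.002]
ft_force: [-0.0, 0.2, -0.1]
grip_width: 1.003
grip_force: 0.0
```

Emit:
step_arm:
  commands:
    - {"travel":[-0.01,0.018,-0.005],"turn":[0,0,0]}
    - {"travel":[-0.03,0.05,-0.005],"turn":[0,0,0]}
    - {"travel":[-0.052,0.09,-0.005],"turn":[0,0,0]}
    - {"travel":[-0.076,0.13,-0.005],"turn":[0,0,0]}
    - {"travel":[-0.1,0.17,-0.005],"turn":[0,0,0]}

```text
time: 15.25
position: [0.5224, -0.2314, 0.1813]
tool_rot: [3.141, 0.013, 0.003]
ft_force: [-0.3, -1.0, -0.5]
grip_width: 0.997
grip_force: 0.0
```

Emit:
step_arm:
  commands:
    - {"travel":[-0.022,0.038,0],"turn":[0,0,7]}
    - {"travel":[-0.042,0.073,0],"turn":[0,0,14]}
    - {"travel":[-0.058,0.101,0],"turn":[0,0,21]}
    - {"travel":[-0.068,0.118,0],"turn":[0,0,26]}
    - {"travel":[-0.0716,0.1255,0],"turn":[0,0,27.5]}

```text
time: 15.75
position: [0.451, -0.3587, 0.181]
tool_rot: [3.051, -0.742, 0.001]
ft_force: [-0.1, 0.0, 0.2]
grip_width: 1.0
grip_force: 0.0
```

Emit:
step_arm:
  commands:
    - {"travel":[0,0,0.005],"turn":[0,0,0]}
    - {"travel":[0,0,0.025],"turn":[0,0,0]}
    - {"travel":[0,0,0.05],"turn":[0,0,0]}
    - {"travel":[0,0,0.068],"turn":[0,0,0]}
    - {"travel":[0,0,0.075],"turn":[0,0,0]}

```text
time: 16.25
position: [0.4528, -0.3531, 0.1027]
tool_rot: [-3.054, 0.727, 0.004]
ft_force: [0.1, 0.6, -0.0]
grip_width: 1.002
grip_force: 0.0
```

```bash
python3 - <<'E'
from h import *
a=[ctrl.get_image(n)[:,:,::-1] for n in("scene","top")]
cv2.imwrite("pics/s5.png",np.hstack([cv2.resize(a[0][90:240,290:470],(400,333)),cv2.resize(a[1][130:280,330:510],(400,333))]))
cv2.imwrite("pics/top5.png",a[1])
legs((451,-355.5,42,-27))
E
```

```text
now [ 452.9 -354.2  103.9  -26.9] tilt 0.13 t 16.35 F [0.5 0.2 0.5] grip 1.0 0.0 j [ 0.76  0.27 -0.16  1.79  0.05  1.08 -1.46]
(451, -355.5, 42, -27) travel [-0.0011  0.002   0.0619] turn 0.1 rows 2
```

View pics/s5.png

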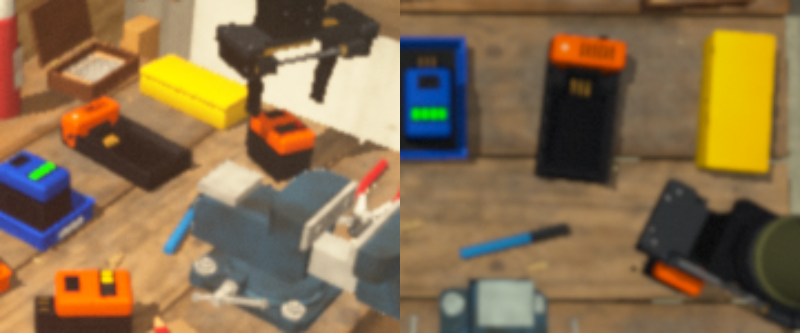

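The full blue pack is in its tray and the orange charger is empty (right half, (580,110)). The gripper straddles the empty orange pack. Grasping it, and measuring the empty charger meanwhile.

Emit:
step_arm:
  commands:
    - {"travel":[0,0,0.015],"turn":[0,0,0]}
    - {"travel":[-0.001,0.002,0.038],"turn":[0,0,0]}
    - {"travel":[-0.0011,0.002,0.053],"turn":[0,0,0]}
    - {"travel":[-0.0011,0.002,0.06],"turn":[0,0,0]}
    - {"travel":[-0.0011,0.002,0.0619],"turn":[0,0,0]}

```text
time: 16.85
position: [0.4504, -0.357, 0.0421]
tool_rot: [-3.054, 0.734, 0.002]
ft_force: [-0.4, -0.4, 0.7]
grip_width: 0.996
grip_force: 0.0
```

Emit:
step_arm:
  commands:
    - {"travel":[0,0,0],"turn":[0,0,0]}
    - {"travel":[0,0,0],"turn":[0,0,0]}
    - {"travel":[0,0,0],"turn":[0,0,0]}
    - {"travel":[0,0,0],"turn":[0,0,0]}
    - {"travel":[0,0,0],"turn":[0,0,0]}
  gripper: 0
  force: 45

```text
time: 17.35
position: [0.451, -0.3572, 0.0434]
tool_rot: [-3.054, 0.735, -0.001]
ft_force: [1.6, 3.2, 1.2]
grip_width: 0.627
grip_force: 1.5
```

Emit:
step_arm:
  commands:
    - {"travel":[0,0,0],"turn":[0,0,0]}
    - {"travel":[0,0,0],"turn":[0,0,0]}
    - {"travel":[0,0,0],"turn":[0,0,0]}
    - {"travel":[0,0,0],"turn":[0,0,0]}

```text
time: 17.75
position: [0.4513, -0.3568, 0.0434]
tool_rot: [-3.054, 0.734, -0.001]
ft_force: [0.1, 3.7, 4.4]
grip_width: 0.591
grip_force: 45.0
```

```bash
python3 - <<'E'
from h import *
T=cv2.imread("pics/top5.png");h=cv2.cvtColor(T,cv2.COLOR_BGR2HSV)
x,y,w,hh=382,140,60,85
m=(h[y:y+hh,x:x+w,2]<48).astype(np.uint8)
c,_=cv2.findContours(m,cv2.RETR_EXTERNAL,cv2.CHAIN_APPROX_NONE);k=max(c,key=cv2.contourArea)+np.array([x,y])
print(rect("top",k,.028),cv2.boundingRect(k))
P=plane("top",cv2.boxPoints(cv2.minAreaRect(k)),.028)*1000;print(P.round(1))
legs((451,-355.5,170,-27),(597,-237.4,170,-6),(597,-237.4,60,-6))
E
```

```text
(array([ 601.4, -237.1]), array([132.3,  84.3]), -6.6) (392, 159, 37, 53)
[[ 540.4 -187.6]
 [ 671.7 -202.8]
 [ 662.7 -287.1]
 [ 531.7 -271.2]]
now [ 451.3 -356.8   43.4  -27. ] tilt 0.05 t 17.75 F [0.1 3.7 4.4] grip 0.591 45.0 j [ 0.76  0.34 -0.16  1.84  0.06  0.97 -1.47]
(451, -355.5, 170, -27) travel [-0.0008 -0.001  -0.1266] turn -0.0 rows 3
(597, -237.4, 170, -6) travel [ 0.0765 -0.1715 -0.    ] turn -21 rows 4
(597, -237.4, 60, -6) travel [ 0.   -0.    0.11] turn 0 rows 3
```

Emit:
step_arm:
  commands:
    - {"travel":[0,0,-0.015],"turn":[0,0,0]}
    - {"travel":[0,0,-0.04],"turn":[0,0,0]}
    - {"travel":[0,0,-0.075],"turn":[0,0,0]}
    - {"travel":[0,0,-0.105],"turn":[0,0,0]}
    - {"travel":[0,0,-0.125],"turn":[0,0,0]}

```text
time: 18.25
position: [0.4501, -0.3588, 0.1703]
tool_rot: [3.052, -0.736, 0.002]
ft_force: [0.3, -1.8, -4.6]
grip_width: 0.597
grip_force: 45.0
```

Emit:
step_arm:
  commands:
    - {"travel":[0.008,-0.018,0],"turn":[0,0,-3]}
    - {"travel":[0.022,-0.05,0],"turn":[0,0,-7]}
    - {"travel":[0.038,-0.085,0],"turn":[0,0,-12]}
    - {"travel":[0.054,-0.12,0],"turn":[0,0,-17]}
    - {"travel":[0.068,-0.15,0],"turn":[0,0,-21]}

```text
time: 18.75
position: [0.5801, -0.2527, 0.1667]
tool_rot: [-3.137, 0.158, 0.003]
ft_force: [-0.2, -0.9, -4.5]
grip_width: 0.592
grip_force: 45.0
```

Emit:
step_arm:
  commands:
    - {"travel":[0.005,-0.012,0],"turn":[0,0,0]}
    - {"travel":[0.008,-0.018,0],"turn":[0,0,0]}
    - {"travel":[0.008,-0.018,0],"turn":[0,0,0]}
    - {"travel":[0.008,-0.018,0],"turn":[0,0,0]}

```text
time: 19.15
position: [0.5878, -0.2395, 0.1675]
tool_rot: [3.136, -0.169, -0.003]
ft_force: [0.2, -0.6, -3.9]
grip_width: 0.592
grip_force: 45.0
```

```bash
python3 - <<'E'
from h import *
legs((598,-237.4,78,-6))
E
```

```text
now [ 587.8 -239.5  167.5   -6.2] tilt 0.12 t 19.15 F [ 0.2 -0.6 -3.9] grip 0.592 45.0 j [ 0.58  0.34 -0.29  1.57  0.1   1.24 -1.41]
(598, -237.4, 78, -6) travel [ 0.0099 -0.0032  0.0895] turn -0.2 rows 2
```

Emit:
step_arm:
  commands:
    - {"travel":[0.004,-0.001,0.012],"turn":[0,0,-0.1]}
    - {"travel":[0.008,-0.003,0.038],"turn":[0,0,-0.2]}
    - {"travel":[0.0099,-0.0032,0.065],"turn":[0,0,-0.2]}
    - {"travel":[0.0099,-0.0032,0.083],"turn":[0,0,-0.2]}
    - {"travel":[0.0099,-0.0032,0.0895],"turn":[0,0,-0.2]}

```text
time: 19.65
position: [0.5969, -0.2361, 0.0749]
tool_rot: [-3.136, 0.163, 0.008]
ft_force: [-0.9, -0.1, -3.5]
grip_width: 0.595
grip_force: 45.0
```

Emit:
step_arm:
  commands:
    - {"travel":[0,0,0],"turn":[0,0,0]}
    - {"travel":[0,0,0],"turn":[0,0,0]}

```text
time: 19.85
position: [0.5999, -0.2362, 0.0793]
tool_rot: [3.137, -0.161, 0.002]
ft_force: [1.1, -0.6, -4.0]
grip_width: 0.595
grip_force: 45.0
```

```bash
python3 - <<'E'
from h import *
a=[ctrl.get_image(n)[:,:,::-1] for n in("scene","top")]
cv2.imwrite("pics/s6.png",np.hstack([cv2.resize(a[0][90:200,290:400],(400,400),interpolation=2),cv2.resize(a[1][120:230,350:460],(400,400),interpolation=2)]))
legs((598,-237.4,58,-6))
E
```

```text
now [ 600.4 -236.1   80.    -5.9] tilt 0.17 t 19.95 F [ 0.6 -0.  -3.5] grip 0.592 45.0 j [ 0.56  0.44 -0.29  1.63  0.14  1.09 -1.44]
(598, -237.4, 58, -6) travel [-0.0023  0.0015  0.022 ] turn 0.1 rows 1
```

View pics/s6.png

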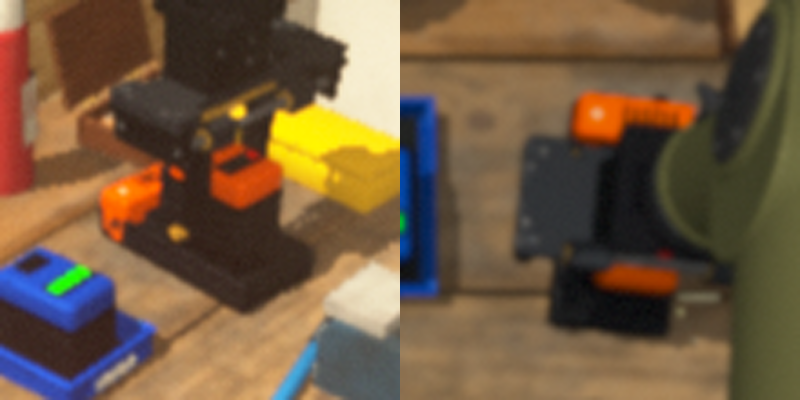

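The empty orange pack hangs upright over its well with the nose toward the hump (left half, (240,195)). Lowering slowly while watching the force.

Emit:
step_arm:
  commands:
    - {"travel":[-0.002,0.001,0.004],"turn":[0,0,0]}
    - {"travel":[-0.002,0.001,0.008],"turn":[0,0,0]}
    - {"travel":[-0.002,0.001,0.012],"turn":[0,0,0]}
    - {"travel":[-0.002,0.001,0.016],"turn":[0,0,0]}
    - {"travel":[-0.002,0.001,0.02],"turn":[0,0,0]}

```text
time: 20.45
position: [0.5973, -0.2362, 0.0579]
tool_rot: [-3.137, 0.16, 0.0]
ft_force: [1.4, -0.9, -4.1]
grip_width: 0.593
grip_force: 45.0
```

```bash
python3 - <<'E'
from h import *
legs((598,-237.4,51.4,-6))
E
```

```text
now [ 597.3 -236.2   57.9   -5.8] tilt 0.02 t 20.45 F [ 1.4 -0.9 -4.1] grip 0.593 45.0 j [ 0.56  0.46 -0.28  1.65  0.14  1.05 -1.44]
(598, -237.4, 51.4, -6) travel [0.0009 0.0011 0.0065] turn 0.2 rows 1
```

In the well with no contact force. Down to the floor.

Emit:
step_arm:
  commands:
    - {"travel":[0,0.001,0.002],"turn":[0,0,0.2]}
    - {"travel":[0,0.001,0.004],"turn":[0,0,0.2]}
    - {"travel":[0,0.001,0.005],"turn":[0,0,0.2]}
    - {"travel":[0,0.001,0.006],"turn":[0,0,0.2]}
    - {"travel":[0,0.001,0.0065],"turn":[0,0,0.2]}

```text
time: 20.95
position: [0.5973, -0.2373, 0.052]
tool_rot: [3.137, -0.166, 0.0]
ft_force: [0.2, -0.9, -4.3]
grip_width: 0.593
grip_force: 45.0
```

```bash
python3 - <<'E'
from h import *
legs((598,-237.4,51.4,-6))
E
```

```text
now [ 597.3 -237.3   52.    -6. ] tilt 0.01 t 20.95 F [ 0.2 -0.9 -4.3] grip 0.593 45.0 j [ 0.56  0.47 -0.28  1.66  0.14  1.04 -1.44]
(598, -237.4, 51.4, -6) travel [0.0007 0.     0.0006] turn -0.0 rows 1
```

Emit:
step_arm:
  commands:
    - {"travel":[0,0,0.0007],"turn":[0,0,0]}
    - {"travel":[0,0,0.0014],"turn":[0,0,0]}
    - {"travel":[0,0,0.0014],"turn":[0,0,0]}

```text
time: 21.25
position: [0.5974, -0.2373, 0.0514]
tool_rot: [3.137, -0.166, 0.0]
ft_force: [-2.3, 0.4, 1.3]
grip_width: 0.59
grip_force: 45.0
```

```bash
python3 - <<'E'
from h import *
legs((598,-237.4,200,-6),(500,40,200,-10),(408.5,304.8,200,-14),(408.5,304.8,42,-14))
E
```

```text
now [ 597.4 -237.3   51.4   -6. ] tilt 0.02 t 21.25 F [-2.3  0.4  1.3] grip 0.59 45.0 j [ 0.56  0.47 -0.28  1.66  0.14  1.04 -1.44]
(598, -237.4, 200, -6) travel [ 0.0006  0.     -0.1486] turn -0.0 rows 3
(500, 40, 200, -10) travel [-0.1265 -0.2656 -0.    ] turn 4 rows 6
(408.5, 304.8, 200, -14) travel [-0.1361 -0.2449 -0.    ] turn 4 rows 6
(408.5, 304.8, 42, -14) travel [ 0.    -0.     0.158] turn 0 rows 4
```

Emit:
step_arm:
  commands:
    - {"travel":[0,0,0],"turn":[0,0,0]}
    - {"travel":[0,0,0],"turn":[0,0,0]}
    - {"travel":[0,0,0],"turn":[0,0,0]}
    - {"travel":[0,0,0],"turn":[0,0,0]}
    - {"travel":[0,0,0],"turn":[0,0,0]}
  gripper: 1

```text
time: 21.75
position: [0.5974, -0.2373, 0.0506]
tool_rot: [3.137, -0.166, 0.0]
ft_force: [0.2, -0.1, 0.3]
grip_width: 0.946
grip_force: 0.0
```

Emit:
step_arm:
  commands:
    - {"travel":[0,0,-0.002],"turn":[0,0,0]}
    - {"travel":[0,0,-0.015],"turn":[0,0,0]}
    - {"travel":[0,0,-0.05],"turn":[0,0,0]}
    - {"travel":[0,0,-0.095],"turn":[0,0,0]}
    - {"travel":[0,0,-0.14],"turn":[0,0,0]}

```text
time: 22.25
position: [0.597, -0.2371, 0.1929]
tool_rot: [-3.137, 0.165, -0.0]
ft_force: [0.5, -0.9, 0.3]
grip_width: 0.999
grip_force: 0.0
```

Emit:
step_arm:
  commands:
    - {"travel":[-0.008,-0.016,-0.01],"turn":[0,0,0]}
    - {"travel":[-0.024,-0.05,-0.01],"turn":[0,0,0]}
    - {"travel":[-0.042,-0.088,-0.01],"turn":[0,0,0]}
    - {"travel":[-0.061,-0.127,-0.01],"turn":[0,0,0]}
    - {"travel":[-0.08,-0.165,-0.01],"turn":[0,0,0]}

```text
time: 22.75
position: [0.5346, -0.0631, 0.2018]
tool_rot: [3.137, -0.165, 0.003]
ft_force: [0.5, 0.9, 0.9]
grip_width: 1.001
grip_force: 0.0
```

Emit:
step_arm:
  commands:
    - {"travel":[-0.017,-0.038,0],"turn":[0,0,0]}
    - {"travel":[-0.034,-0.076,0],"turn":[0,0,0]}
    - {"travel":[-0.051,-0.114,0],"turn":[0,0,0]}
    - {"travel":[-0.068,-0.152,0],"turn":[0,0,0]}
    - {"travel":[-0.085,-0.19,0],"turn":[0,0,0]}

```text
time: 23.25
position: [0.4701, 0.1348, 0.2019]
tool_rot: [3.137, -0.165, 0.003]
ft_force: [0.7, -0.1, -0.5]
grip_width: 0.999
grip_force: 0.0
```

Emit:
step_arm:
  commands:
    - {"travel":[-0.019,-0.04,0],"turn":[0,0,2]}
    - {"travel":[-0.04,-0.08,0],"turn":[0,0,4]}
    - {"travel":[-0.058,-0.12,0],"turn":[0,0,6]}
    - {"travel":[-0.072,-0.148,0],"turn":[0,0,8]}
    - {"travel":[-0.0796,-0.1643,0],"turn":[0,0,8]}

```text
time: 23.75
position: [0.407, 0.3083, 0.2019]
tool_rot: [-3.117, 0.378, -0.002]
ft_force: [-0.2, -0.4, -0.7]
grip_width: 0.999
grip_force: 0.0
```

Emit:
step_arm:
  commands:
    - {"travel":[0,0,0],"turn":[0,0,0]}
    - {"travel":[0,0,0.02],"turn":[0,0,0]}
    - {"travel":[0,0,0.055],"turn":[0,0,0]}
    - {"travel":[0,0,0.082],"turn":[0,0,0]}
    - {"travel":[0,0,0.095],"turn":[0,0,0]}

```text
time: 24.25
position: [0.4085, 0.3023, 0.1036]
tool_rot: [3.115, -0.387, -0.003]
ft_force: [0.4, 1.2, -0.1]
grip_width: 0.999
grip_force: 0.0
```

```bash
python3 - <<'E'
from h import *
a=[ctrl.get_image(n)[:,:,::-1] for n in("scene","top")]
cv2.imwrite("pics/s7.png",np.hstack([cv2.resize(a[0][200:350,170:350],(400,333)),cv2.resize(a[1][130:280,300:480],(400,333))]))
cv2.imwrite("pics/top7.png",a[1])
legs((408.5,304.8,42,-14))
E
```

```text
now [408.4 303.1 104.3 -14.1] tilt 0.19 t 24.35 F [ 0.   0.5 -0.2] grip 0.998 0.0 j [-0.01  0.2  -0.74  1.93  0.15  1.07 -2.63]
(408.5, 304.8, 42, -14) travel [-0.0003 -0.0017  0.0623] turn -0.1 rows 2
```

View pics/s7.png

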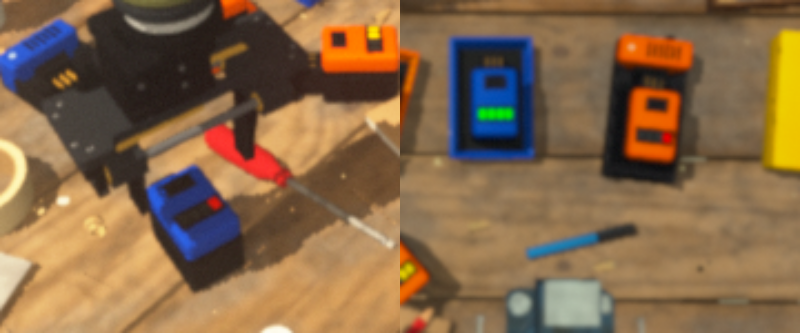

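The empty orange pack is seated (right half, (655,120)) and the gripper is over the empty blue pack. Joint 7 is at −2.63, close to its −2.69 limit, so I turn the yaw 2° away before descending.

Emit:
step_arm:
  commands:
    - {"travel":[0,-0.001,0],"turn":[0,0,-1.2]}
    - {"travel":[0,-0.0017,0.01],"turn":[0,0,-2.2]}
    - {"travel":[0,-0.0017,0.025],"turn":[0,0,-2.2]}
    - {"travel":[0,-0.0017,0.034],"turn":[0,0,-2.2]}
    - {"travel":[0,-0.0017,0.036],"turn":[0,0,-2.2]}

```text
time: 24.85
position: [0.4081, 0.3058, 0.0678]
tool_rot: [3.123, -0.324, -0.004]
ft_force: [-0.9, 0.3, -0.4]
grip_width: 1.003
grip_force: 0.0
```

```bash
python3 - <<'E'
from h import *
legs((408.5,304.8,43,-12))
E
```

```text
now [408.1 305.8  67.8 -11.8] tilt 0.17 t 24.85 F [-0.9  0.3 -0.4] grip 1.003 0.0 j [-0.04  0.25 -0.72  1.96  0.2   1.   -2.63]
(408.5, 304.8, 43, -12) travel [0.0006 0.0009 0.0248] turn 0.2 rows 1
```

Emit:
step_arm:
  commands:
    - {"travel":[0,0,0.007],"turn":[0,0,0]}
    - {"travel":[0,0,0.015],"turn":[0,0,0]}
    - {"travel":[0,0,0.021],"turn":[0,0,0]}
    - {"travel":[0,0,0.0245],"turn":[0,0,0]}
    - {"travel":[0,0,0.0245],"turn":[0,0,0]}

```text
time: 25.35
position: [0.4087, 0.3063, 0.0444]
tool_rot: [3.124, -0.324, -0.001]
ft_force: [0.5, 0.4, 0.7]
grip_width: 0.999
grip_force: 0.0
```

Emit:
step_arm:
  commands:
    - {"travel":[0,0,0],"turn":[0,0,0]}
    - {"travel":[0,0,0],"turn":[0,0,0]}
    - {"travel":[0,0,0],"turn":[0,0,0]}
    - {"travel":[0,0,0],"turn":[0,0,0]}
    - {"travel":[0,0,0],"turn":[0,0,0]}
  gripper: 0
  force: 45

```text
time: 25.85
position: [0.4093, 0.3068, 0.0452]
tool_rot: [-3.124, 0.324, -0.001]
ft_force: [-0.3, 1.6, 0.1]
grip_width: 0.63
grip_force: 0.9
```

Emit:
step_arm:
  commands:
    - {"travel":[0,0,0],"turn":[0,0,0]}
    - {"travel":[0,0,0],"turn":[0,0,0]}
    - {"travel":[0,0,0],"turn":[0,0,0]}
    - {"travel":[0,0,0],"turn":[0,0,0]}

```text
time: 26.25
position: [0.4093, 0.3072, 0.0452]
tool_rot: [-3.124, 0.324, -0.001]
ft_force: [-0.2, 3.3, 0.5]
grip_width: 0.593
grip_force: 44.8
```

```bash
python3 - <<'E'
from h import *
legs((408.5,304.8,170,-12),(618,254.5,170,1.2),(618,254.5,80,1.2))
E
```

```text
now [409.3 307.2  45.2 -11.8] tilt 0.07 t 26.25 F [-0.2  3.3  0.5] grip 0.593 44.8 j [-0.07  0.29 -0.69  1.98  0.22  0.95 -2.65]
(408.5, 304.8, 170, -12) travel [-0.0003  0.0025 -0.1248] turn 0.2 rows 3
(618, 254.5, 170, 1.2) travel [ 0.2154  0.0056 -0.    ] turn -13.2 rows 5
(618, 254.5, 80, 1.2) travel [0.   0.   0.09] turn -0.0 rows 2
```

Emit:
step_arm:
  commands:
    - {"travel":[0,0,-0.015],"turn":[0,0,0]}
    - {"travel":[0,0,-0.04],"turn":[0,0,0]}
    - {"travel":[0,0,-0.075],"turn":[0,0,0]}
    - {"travel":[0,0,-0.105],"turn":[0,0,0]}
    - {"travel":[0,0,-0.125],"turn":[0,0,0]}

```text
time: 26.75
position: [0.4089, 0.3058, 0.172]
tool_rot: [3.124, -0.324, 0.001]
ft_force: [0.9, 1.1, -6.0]
grip_width: 0.593
grip_force: 44.8
```

Emit:
step_arm:
  commands:
    - {"travel":[0.015,0,0],"turn":[0,0,-2]}
    - {"travel":[0.05,0.001,0],"turn":[0,0,-5]}
    - {"travel":[0.09,0.002,0],"turn":[0,0,-8]}
    - {"travel":[0.13,0.003,0],"turn":[0,0,-11]}
    - {"travel":[0.165,0.004,0],"turn":[0,0,-13]}

```text
time: 27.25
position: [0.5708, 0.2661, 0.1693]
tool_rot: [3.139, 0.032, -0.004]
ft_force: [-0.4, -0.2, -5.6]
grip_width: 0.594
grip_force: 44.8
```

Emit:
step_arm:
  commands:
    - {"travel":[0.022,0.006,0],"turn":[0,0,0]}
    - {"travel":[0.038,0.01,0],"turn":[0,0,0]}
    - {"travel":[0.044,0.012,0],"turn":[0,0,0]}
    - {"travel":[0.044,0.012,0],"turn":[0,0,0]}
    - {"travel":[0.044,0.012,0],"turn":[0,0,0]}

```text
time: 27.75
position: [0.6124, 0.258, 0.1697]
tool_rot: [3.141, 0.033, -0.003]
ft_force: [-0.4, 0.5, -5.9]
grip_width: 0.596
grip_force: 44.8
```

```bash
python3 - <<'E'
from h import *
legs((617.5,254.5,80,1.2))
E
```

```text
now [612.4 258.  169.7   1.2] tilt 0.12 t 27.75 F [-0.4  0.5 -5.9] grip 0.596 44.8 j [ 0.03  0.46 -0.63  1.48  0.28  1.29 -2.18]
(617.5, 254.5, 80, 1.2) travel [0.005  0.0036 0.0897] turn 0.0 rows 2
```

Emit:
step_arm:
  commands:
    - {"travel":[0.002,0.001,0.012],"turn":[0,0,0]}
    - {"travel":[0.004,0.003,0.038],"turn":[0,0,0]}
    - {"travel":[0.005,0.0036,0.065],"turn":[0,0,0]}
    - {"travel":[0.005,0.0036,0.083],"turn":[0,0,0]}
    - {"travel":[0.005,0.0036,0.0895],"turn":[0,0,0]}

```text
time: 28.25
position: [0.6169, 0.2535, 0.0775]
tool_rot: [3.14, 0.033, -0.007]
ft_force: [-0.1, -1.1, -5.5]
grip_width: 0.59
grip_force: 44.8
```

Emit:
step_arm:
  commands:
    - {"travel":[0,0,0],"turn":[0,0,0]}
    - {"travel":[0,0,0],"turn":[0,0,0]}
    - {"travel":[0,0,0],"turn":[0,0,0]}

```text
time: 28.55
position: [0.62, 0.2548, 0.0822]
tool_rot: [-3.14, -0.032, -0.004]
ft_force: [0.6, 0.1, -5.4]
grip_width: 0.597
grip_force: 44.8
```

```bash
python3 - <<'E'
from h import *
a=[ctrl.get_image(n)[:,:,::-1] for n in("scene","top")]
cv2.imwrite("pics/s8.png",np.hstack([cv2.resize(a[0][160:280,150:270],(400,400),interpolation=2),cv2.resize(a[1][120:230,170:280],(400,400),interpolation=2)]))
legs((617.5,254.5,60,1.2))
E
```

```text
now [619.8 254.5  81.9   1.2] tilt 0.12 t 28.65 F [-0.1  0.3 -6.2] grip 0.591 44.8 j [ 0.02  0.54 -0.6   1.55  0.33  1.15 -2.2 ]
(617.5, 254.5, 60, 1.2) travel [-0.0023 -0.      0.0219] turn -0.0 rows 1
```

View pics/s8.png

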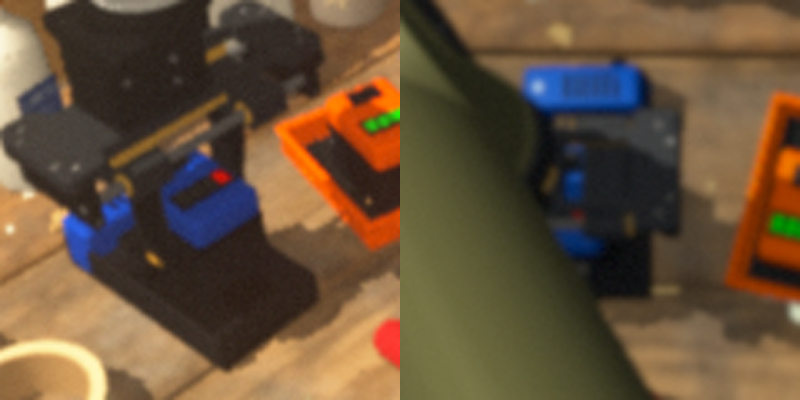

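The empty blue pack hangs over the blue well, nose toward the hump (left half, (210,215)). Lowering slowly.

Emit:
step_arm:
  commands:
    - {"travel":[-0.002,0,0.004],"turn":[0,0,0]}
    - {"travel":[-0.002,0,0.008],"turn":[0,0,0]}
    - {"travel":[-0.002,0,0.012],"turn":[0,0,0]}
    - {"travel":[-0.002,0,0.016],"turn":[0,0,0]}
    - {"travel":[-0.002,0,0.02],"turn":[0,0,0]}

```text
time: 29.15
position: [0.617, 0.254, 0.0599]
tool_rot: [3.141, 0.031, -0.001]
ft_force: [0.2, 0.1, -6.7]
grip_width: 0.596
grip_force: 44.8
```

```bash
python3 - <<'E'
from h import *
legs((617.5,254.5,53.2,1.2))
E
```

```text
now [617.  254.   59.9   1.1] tilt 0.02 t 29.15 F [ 0.2  0.1 -6.7] grip 0.596 44.8 j [ 0.01  0.56 -0.59  1.57  0.34  1.11 -2.21]
(617.5, 254.5, 53.2, 1.2) travel [ 0.0005 -0.0005  0.0067] turn -0.1 rows 1
```

Emit:
step_arm:
  commands:
    - {"travel":[0,0,0.003],"turn":[0,0,0]}
    - {"travel":[0,0,0.005],"turn":[0,0,0]}
    - {"travel":[0,0,0.006],"turn":[0,0,0]}
    - {"travel":[0,0,0.007],"turn":[0,0,0]}
    - {"travel":[0,0,0.0075],"turn":[0,0,0]}

```text
time: 29.65
position: [0.6172, 0.2542, 0.0533]
tool_rot: [3.141, 0.032, 0.0]
ft_force: [0.1, -0.9, -2.0]
grip_width: 0.594
grip_force: 44.8
```

```bash
python3 - <<'E'
from h import *
legs((617.5,254.5,53.2,1.2))
E
```

```text
now [617.2 254.2  53.3   1.2] tilt 0.02 t 29.65 F [ 0.1 -0.9 -2. ] grip 0.594 44.8 j [ 0.01  0.57 -0.59  1.58  0.34  1.1  -2.21]
(617.5, 254.5, 53.2, 1.2) travel [ 0.0003 -0.0003  0.0001] turn -0.0 rows 1
```

Floor contact is starting at the expected height. A touch more, release, then rise and back off so the cameras can see the result.

Emit:
step_arm:
  commands:
    - {"travel":[0,0,0.0005],"turn":[0,0,0]}
    - {"travel":[0,0,0.0008],"turn":[0,0,0]}
    - {"travel":[0,0,0.0008],"turn":[0,0,0]}

```text
time: 29.95
position: [0.6172, 0.2542, 0.0533]
tool_rot: [3.141, 0.032, 0.001]
ft_force: [-2.7, -1.3, 2.8]
grip_width: 0.593
grip_force: 44.8
```

Emit:
step_arm:
  commands:
    - {"travel":[0,0,0],"turn":[0,0,0]}
    - {"travel":[0,0,0],"turn":[0,0,0]}
    - {"travel":[0,0,0],"turn":[0,0,0]}
    - {"travel":[0,0,0],"turn":[0,0,0]}
    - {"travel":[0,0,0],"turn":[0,0,0]}
  gripper: 1

```text
time: 30.45
position: [0.6172, 0.2541, 0.0522]
tool_rot: [-3.141, -0.031, -0.0]
ft_force: [1.5, 0.5, -0.1]
grip_width: 0.949
grip_force: 0.0
```

Emit:
step_arm:
  commands:
    - {"travel":[0,0,-0.002],"turn":[0,0,0]}
    - {"travel":[0,0,-0.015],"turn":[0,0,0]}
    - {"travel":[0,0,-0.05],"turn":[0,0,0]}
    - {"travel":[0,0,-0.095],"turn":[0,0,0]}
    - {"travel":[0,0,-0.14],"turn":[0,0,0]}

```text
time: 30.95
position: [0.6168, 0.2542, 0.1945]
tool_rot: [-3.141, -0.032, -0.0]
ft_force: [0.8, 1.3, 0.5]
grip_width: 1.002
grip_force: 0.0
```

Emit:
step_arm:
  commands:
    - {"travel":[0,-0.02,-0.03],"turn":[0,0,0]}
    - {"travel":[0,-0.055,-0.045],"turn":[0,0,0]}
    - {"travel":[-0.02,-0.09,-0.05],"turn":[0,0,0]}
    - {"travel":[-0.04,-0.12,-0.05],"turn":[0,0,0]}
    - {"travel":[-0.06,-0.14,-0.05],"turn":[0,0,0]}

```text
time: 31.45
position: [0.5524, 0.3961, 0.2438]
tool_rot: [-3.139, -0.036, -0.001]
ft_force: [-0.2, -0.1, -0.1]
grip_width: 0.999
grip_force: 0.0
```

Emit:
step_arm:
  commands:
    - {"travel":[-0.02,-0.02,0],"turn":[0,0,0]}
    - {"travel":[-0.03,-0.025,0],"turn":[0,0,0]}
    - {"travel":[-0.03,-0.025,0],"turn":[0,0,0]}
    - {"travel":[-0.03,-0.025,0],"turn":[0,0,0]}
    - {"travel":[-0.03,-0.025,0],"turn":[0,0,0]}

```text
time: 31.95
position: [0.5258, 0.4152, 0.2422]
tool_rot: [3.14, 0.026, 0.001]
ft_force: [-0.0, -0.2, -0.2]
grip_width: 0.997
grip_force: 0.0
```

```bash
python3 - <<'E'
from h import *
T,S=[np.ascontiguousarray(ctrl.get_image(n)[:,:,::-1]) for n in("top","scene")]
cv2.imwrite("pics/end.png",np.vstack([cv2.resize(T[130:285,170:490],(620,300)),cv2.resize(S[120:290,165:516],(620,300))]))
for nm,col,c,z in(("emptyO","orange",(413,184),.074),("emptyB","blue",(217,174),.074),("fullB","blue",(341,174),.07),("fullO","orange",(284,178),.07),("half","orange",(296,250),.066)):
    ks=[k for k in blobs(T,col,50) if cv2.pointPolygonTest(cv2.convexHull(k),c,False)>=0]
    for k in ks: print(nm,*rect("top",k,z))
legs()
E
```

```text
emptyO [ 595.3 -234.8] [79.8 55.1] -6.4
emptyB [614.3 252.3] [81.1 52.7] 1.6
fullB [623.1 -56.1] [136.2  90.3] 0.5
fullO [617.1  87. ] [141.4  97.5] -13.1
half [433.8  54.5] [78.3 51.3] 41.8
now [525.4 415.7 242.    1. ] tilt 0.04 t 32.05 F [-0.1 -0.4  0.1] grip 1.0 0.0 j [-0.21  0.44 -0.69  1.37  0.28  1.43 -2.45]
```

View pics/end.png

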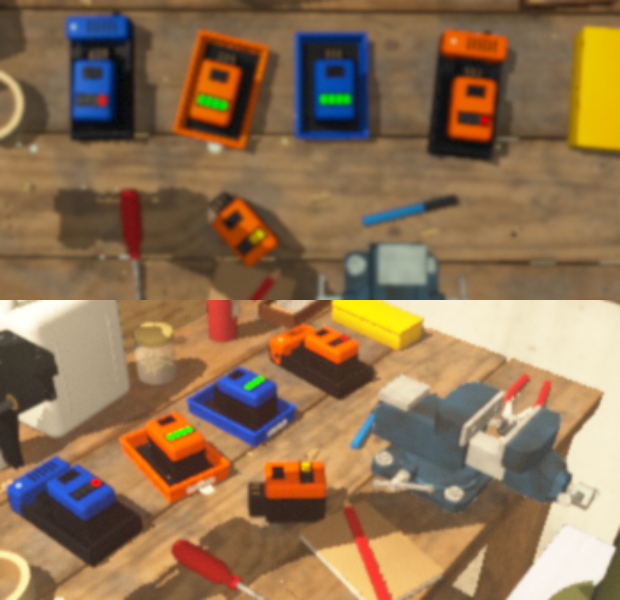

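Both empty packs (red lights) are seated in their own chargers, in the same spots the full ones held, to about 1 mm. The full packs (green lights) stand in the trays of their colour, and the half-charged one hasn't moved. The arm is clear, so I'm handing in.

```bash
python3 -c "
from bench import ctrl
print(ctrl.close_job())"
```

```text
the job is handed in; nothing more can be done
None
```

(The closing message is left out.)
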